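# Find the loaded enclosure by weight and hold it up level

## Robot

A 6-joint arm with a two-finger parallel gripper is mounted at the origin on a cart in front of the work surface, level with it; the furniture and walls round the work are solid. World frame = base frame: x ahead of the robot, y to its left, z up, the work surface at z = 0. Lengths are in m, angles in rad, forces in N, time in s.
With the tool pointing down it reaches from about 0.375 to 0.9 m from the base axis. Payload 3.1 kg.
Tool frame: the origin (TCP) lies at the very end of the fingers, on their centre line; the grasp point (between the pads) lies 19 mm behind it; z points along the fingers, y is the line along which they close (so a half turn about z gives the same grasp; the last joint's range is limited). The gripper opens to 87 mm and grips with 3 to 60 N. Pads are 19 mm wide; open, the fingers measure 117 mm over their backs; the gripper's body (75 mm by 190 mm) begins 51 mm behind the grasp point.
Start: joints at [-1.492, 0.527, 1.433, -0, 1.181, -0.178], TCP at [0.159, -0.604, 0.2] pointing down, gripper open.
Joint ranges: [-3.08, 3.08], [-0.75, 2.2], [0.22, 2.44], [-1.43, 4.57], [0, 2.65], [-2.85, 2.85]. Speed limits (rad/s): [2.79, 2.79, 3.14, 3.14, 3.14, 3.14].

## Interface

Orientations are given as a rotation vector (axis times angle).
In Python, from station import manip, vision gives the robot as it stands.
- The arm moves only by the tool play_rows, never from a script. Its argument "commands" is a list of rows, each an object of numbers: "wx", "wy", "wz": the turn, a rotation vector about the tool's x, y, z in degrees; "dx", "dy", "dz": the shift along the tool's x, y, z in cm; "fingers": the opening, from -1 (shut) to 1 (fully open). A call has 1 to 5 rows; each row is the pose to reach, as a shift and turn from the pose commanded when the call began, along the tool's axes at that moment; what a row does not reach only later rows make up. A row lasts 1/8 s, in which the tool goes at most 62.5 mm and 10.7 degrees, less where a joint would pass 70% of its speed; a pose out of reach is approached as far as the arm can. A call with a gripper value outside its range is refused whole. The fingers move at their own pace and stop on an object; "squeeze" is the grip in N (left out, the last holds). Time passes only in rows, so rows that repeat a pose let the fingers close. It gives the time, the measured TCP pose, the force, the opening and the grip force at its end, in the units of the state.
- manip.get_obs(): the state, without advancing time (a new reading comes with each control period).
- vision.grab_frame(name): name is "scene" or "top" or "wrist"; returns the picture (400x640x3 uint8, blue, green, red); there is no depth.
- vision.camera_info(name): a dict with "mtx" (3x3 intrinsics, pixels), "origin" and "orientation" of the camera in the world; the wrist camera has in their place "mount" (4x4, takes a point from camera to tool coordinates, whose origin is the TCP and whose axes are the flange's). Camera axes: x right, y down, z forward; pixel columns grow to the right and rows downward; lengths in m; the calibration is good to about 2 mm. The wrist camera is an equidistant fisheye: a pixel r from the principal point sees the ray r / f radians off the axis. A picture is of the moment at which its call begins: read the wrist's pose just before it. camera_info takes no time and is no camera call.
- manip.finish_job(): hands the job in; it is judged then, once.
The state is a dict: "t": time; "joints": joint angles; "dq": joint speeds; "joint_torque": joint torques, N m; "position": TCP position; "tcp_rot": TCP orientation; "wrist_force": force on the tool from outside, world axes, zero at the start; "wrist_torque": the same for the moment, N m; "grip_width": finger opening in m; "finger_force": force on a finger pad.
Only numpy, scipy, OpenCV 4.12 (cv2) and the standard library are available. Lean on these libraries where they do the work, as an engineer would, in place of code of your own. Each camera call takes 0.05 s, during which the arm holds its last target. There are 200 camera calls.

## Task

Three identical closed light grey aluminium enclosures stand on the black mat; only one still has its heavy wound core inside, and you can tell which only by feeling the weight. Find the heavy one and finish holding it in the gripper, still and level, with its underside about 15 cm above the mat, ready for inspection; do not put it down or let go. The two light ones must be left standing upright on the mat, none of the three may be tipped over on the way, and the red side cutters and the green board behind the mat stay where they are.

Things in the scene. Friction and masses are not known exactly. Their poses are not given: they have to be found in the camera images.
- mat: black rubber mat fixed to the bench, 250 (x) x 480 (y) x 4 mm; origin at the centre of its underside on the bench top, z up, top face 4 mm above it. The enclosures stand on it
- enclosure_a: one of three outwardly identical closed light grey aluminium boxes, 50 (own x) x 80 (own y) x 50 (own z) mm, rigid, dark seam at 38 mm height; origin at the centre of its underside, z up; grip it between the 80 mm long sides, 50 mm apart along own x. One of the three (any) weighs 0.43 to 0.48 kg, the other two 0.14 to 0.20 kg each; weight centred to about 2 mm
- enclosure_b: one of three outwardly identical closed light grey aluminium boxes, 50 (own x) x 80 (own y) x 50 (own z) mm, rigid, dark seam at 38 mm height; origin at the centre of its underside, z up; grip it between the 80 mm long sides, 50 mm apart along own x. One of the three (any) weighs 0.43 to 0.48 kg, the other two 0.14 to 0.20 kg each; weight centred to about 2 mm
- enclosure_c: one of three outwardly identical closed light grey aluminium boxes, 50 (own x) x 80 (own y) x 50 (own z) mm, rigid, dark seam at 38 mm height; origin at the centre of its underside, z up; grip it between the 80 mm long sides, 50 mm apart along own x. One of the three (any) weighs 0.43 to 0.48 kg, the other two 0.14 to 0.20 kg each; weight centred to about 2 mm
- side_cutters: red-handled side cutters, 56 x 123 x 13 mm, loose, a bystander lying beyond the mat; origin at the centre of its underside
- board_3: green circuit board with a yellow transformer, 46 x 73 x 25 mm, loose, a bystander lying beyond the mat; origin at the centre of its underside
Things that resemble listed ones, but are neither listed nor needed, are in the scene too. Leave any turquoise look-alike of the enclosure_b alone.

How it is judged:
At the end, for the whole second after the job is handed in: The heavy enclosure is held by the fingers with its underside 10 to 25 cm above the mat, within 0.1 rad of level and at rest; the other two stand upright on the mat, untouched, and press on it with less than 2.9 N each, which only the light ones do (((z of enclosure_a in the frame of mat between 0.105 and 0.26 m and angle between enclosure_a's own z axis and vertical below 0.1 rad and linear speed of each of enclosure_a, enclosure_b, enclosure_c below 0.02 m/s and angular speed of enclosure_a below 0.15 rad/s and contact force between enclosure_a and the fingers above 2 N and contact force between enclosure_b and mat between 0.8 and 2.9 N and angle between each of enclosure_b, enclosure_c's own z axis and vertical below 0.06 rad and z of each of enclosure_b, enclosure_c in the frame of mat below 0.012 m and contact force between each of enclosure_b, enclosure_c and the arm below 0.2 N and contact force between each of enclosure_b, enclosure_c and the fingers below 0.2 N and contact force between enclosure_a and enclosure_b below 0.1 N and contact force between enclosure_c and mat between 0.8 and 2.9 N and contact force between enclosure_a and enclosure_c below 0.1 N) or (z of enclosure_b in the frame of mat between 0.105 and 0.26 m and angle between enclosure_b's own z axis and vertical below 0.1 rad and linear speed of each of enclosure_b, enclosure_a, enclosure_c below 0.02 m/s and angular speed of enclosure_b below 0.15 rad/s and contact force between enclosure_b and the fingers above 2 N and contact force between enclosure_a and mat between 0.8 and 2.9 N and angle between each of enclosure_a, enclosure_c's own z axis and vertical below 0.06 rad and z of each of enclosure_a, enclosure_c in the frame of mat below 0.012 m and contact force between each of enclosure_a, enclosure_c and the arm below 0.2 N and contact force between each of enclosure_a, enclosure_c and the fingers below 0.2 N and contact force between enclosure_b and enclosure_a below 0.1 N and contact force between enclosure_c and mat between 0.8 and 2.9 N and contact force between enclosure_b and enclosure_c below 0.1 N) or (z of enclosure_c in the frame of mat between 0.105 and 0.26 m and angle between enclosure_c's own z axis and vertical below 0.1 rad and linear speed of each of enclosure_c, enclosure_a, enclosure_b below 0.02 m/s and angular speed of enclosure_c below 0.15 rad/s and contact force between enclosure_c and the fingers above 2 N and contact force between enclosure_a and mat between 0.8 and 2.9 N and angle between each of enclosure_a, enclosure_b's own z axis and vertical below 0.06 rad and z of each of enclosure_a, enclosure_b in the frame of mat below 0.012 m and contact force between each of enclosure_a, enclosure_b and the arm below 0.2 N and contact force between each of enclosure_a, enclosure_b and the fingers below 0.2 N and contact force between enclosure_c and enclosure_a below 0.1 N and contact force between enclosure_b and mat between 0.8 and 2.9 N and contact force between enclosure_c and enclosure_b below 0.1 N))); the arm keeps its last pose, push and grip.
It fails at once if an enclosure is tipped by more than 0.5 rad (angle between any of enclosure_a, enclosure_b, enclosure_c's own z axis and vertical above 0.5 rad).
It fails at once if a bystander behind the mat is pushed more than 4 cm (distance of any of side_cutters, board_3 from where it was at the start of the episode above 0.04 m).
It also fails if it takes over 64 s, if anything falls off the work surface, if the arm or the gripper's body presses on something with over 40 N, if the wrist force passes 120 N, or if a joint passes its speed limit or range.

## Working session

There is one attempt and no reset: what is moved stays moved. The work goes in short steps, Python scripts to look and compute and a tool call to move; the robot and the scene stay as the last step left them, time stands still between calls to the robot, and variables do not carry over. Pictures are saved under pics/ and viewed, at most 10 in all, crops included, and the job is handed in when it is done.

Besides the shell and the picture viewer there is one more tool, called after "Request:" in YAML: its name, and indented under it one key for each argument. play_rows: Moves the arm, as the interface text tells. Its arguments: {"type":"object","properties":{"commands":{"type":"array"},"squeeze":{"type":"number"}},"required":["commands"]}

```bash
mkdir -p pics; python3 - <<'E'
from station import manip, vision
import cv2
for n in("top","scene"):
    cv2.imwrite(f"pics/{n}0.png",vision.grab_frame(n))
    i=vision.camera_info(n); print(n,{k:(v.tolist() if hasattr(v,'tolist') else v) for k,v in i.items()})
print({k:v.tolist() if hasattr(v,'tolist') else v for k,v in manip.get_obs().items()})
E
```

```text
top {'mtx': [[412.7318260477281, 0.0, 315.6745777791015], [0.0, 412.7318260477281, 199.9616971628682], [0.0, 0.0, 1.0]], 'origin': [0.3135063785468541, 0.37650331903723366, 1.2102443421499942], 'orientation': [-2.0599210001642656, 2.1567752986172666, -0.24508246807655687]}
scene {'mtx': [[488.97281385508484, 0.0, 314.02984684546834], [0.0, 488.97281385508484, 199.703296574256], [0.0, 0.0, 1.0]], 'origin': [-0.5660938543229704, 0.9211062400081954, 0.891989892545276], 'orientation': [-1.3084884430809942, 2.017080022672397, -1.0926768544283156]}
{'t': 0.1, 'joints': [-1.492508959657626, 0.5283623368754706, 1.4338068867843607, -3.939944195273933e-06, 1.1813696307563133, -0.17851194752842173], 'dq': [0.001003550105518827, -0.0015900430704648863, -0.0032507001168674186, 0.001319315414125172, -0.000712917976693735, 0.002213679170421147], 'joint_torque': [-0.00047610596084268764, -44.09840941429138, -17.715024948120117, 0.06355489371344447, 0.05341557785868645, -4.634622200683225e-05], 'position': [0.15870485624051384, -0.6037784657312817, 0.19876578712931334], 'tcp_rot': [-3.1138030807862997, -0.4020253675574224, -0.0001473262545030718], 'wrist_force': [-0.3517549546818722, 0.17590768081383218, -0.01446784457452827], 'wrist_torque': [0.058154735536032384, -0.006134993628617747, 0.07452104462426651], 'finger_force': 0.0, 'grip_width': 0.08732175005227717}
```

View pics/top0.png

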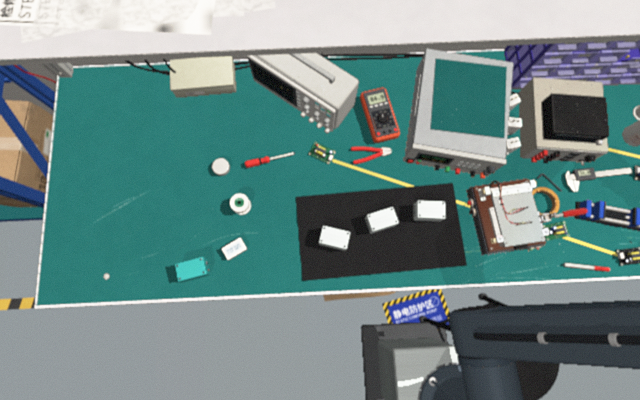

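View pics/scene0.png

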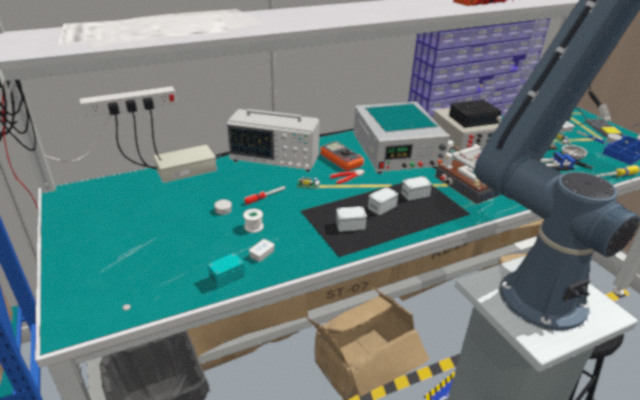

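The top view shows the black mat at (380,230) with three light grey boxes on it, at (334,237), (382,219) and (430,209). Possible mix-ups are the white flat box at (233,248) and the turquoise look-alike at (190,268), both off the mat, and the grey instrument at (510,215). I choose the three on the mat. The cutters are at (370,154) and the board at (321,153). Next I measure the boxes and check them in one close crop.

```bash
cat > h.py <<'E'
from station import manip, vision
import numpy as np, cv2
from scipy.spatial.transform import Rotation as R
def proj(n,P):
    i=vision.camera_info(n); Rm=R.from_rotvec(i["orientation"])
    c=Rm.inv().apply(np.atleast_2d(P)-i["origin"]); p=c@np.array(i["mtx"]).T
    return p[:,:2]/p[:,2:]
def unproj(n,px,z):
    i=vision.camera_info(n); px=np.atleast_2d(px)
    d=R.from_rotvec(i["orientation"]).apply(np.c_[px,np.ones(len(px))]@np.linalg.inv(i["mtx"]).T)
    o=np.array(i["origin"]); return o+d*((z-o[2])/d[:,2])[:,None]
def box(x,y,th,zs=(.004,.054)):
    c,s=np.cos(th),np.sin(th)
    return np.array([[x+c*a-s*b,y+s*a+c*b,z] for z in zs for a,b in((-.025,-.04),(.025,-.04),(.025,.04),(-.025,.04))])
E
python3 - <<'E'
from h import *
from scipy.optimize import minimize
im={n:cv2.imread(f"pics/{n}0.png") for n in("top","scene")}
print("mat", unproj("top",[[296,197],[452,184],[466,265],[302,280]],.004).round(3).tolist())
seeds=[(334,237),(382,219),(430,209)]
m={}
for n in im:
    hsv=cv2.cvtColor(im[n],cv2.COLOR_BGR2HSV); m[n]=((hsv[...,2]>75)&(hsv[...,1]<70)).astype(np.uint8)
S=4
def cost(p,masks):
    e=0
    for n,M in masks.items():
        hull=cv2.convexHull((proj(n,box(*p))*S+S/2-.5).astype(np.float32)).astype(np.int32)
        a=np.zeros_like(M); cv2.fillConvexPoly(a,hull,1); e+=(a^M).sum()/S/S
    return e
C=cv2.resize(im["top"][170:290,285:475],None,fx=4,fy=4,interpolation=cv2.INTER_CUBIC)
for s in seeds:
    w=unproj("top",s,.05)[0]; masks={}
    for n in im:
        q=proj(n,[w])[0]; lab=cv2.connectedComponents(m[n])[1]
        L=lab[int(q[1]),int(q[0])]; M=(lab==L).astype(np.float32)
        masks[n]=(cv2.resize(M,None,fx=S,fy=S,interpolation=cv2.INTER_LINEAR)>.5).astype(np.uint8)
    best=min((minimize(cost,[w[0],w[1],t],args=(masks,),method="Nelder-Mead",options=dict(initial_simplex=np.array([[w[0],w[1],t],[w[0]+.01,w[1],t],[w[0],w[1]+.01,t],[w[0],w[1],t+.2]]))) for t in(-.5,-.2,.1,.4)),key=lambda r:r.fun)
    print(s,best.x.round(4),np.degrees(best.x[2]).round(1),"err",best.fun.round(1),[int(M.sum()/16) for M in masks.values()])
    for k in (0,4):
        p=((proj("top",box(*best.x))[k:k+4]-[285,170])*4+1.5).astype(np.int32); cv2.polylines(C,[p],True,(0,0,255) if k else (255,0,0),1)
cv2.imwrite("pics/crop.png",C)
E
```

```text
mat [[0.596, 0.416, 0.004], [0.615, -0.057, 0.004], [0.372, -0.069, 0.004], [0.351, 0.408, 0.004]]
(334, 237) [ 0.4657  0.3092 -0.2745] -15.7 err 104.6 [613, 735]
(382, 219) [0.5126 0.1685 0.2211] 12.7 err 135.7 [612, 709]
(430, 209) [ 0.5331  0.0276 -0.0956] -5.5 err 72.4 [653, 604]
```

View pics/crop.png

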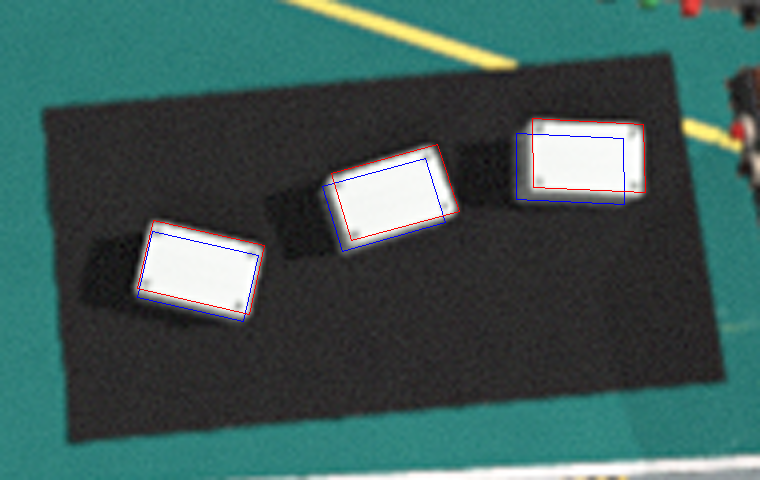

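The crop shows three light grey screwed-lid boxes. Top centres are at crop pixels (200,268), (392,193) and (588,155), and the fitted outlines agree to a few mm. All three stand on the mat and are the described size, so the choice holds. Now I plan the moves.

```bash
cat >> h.py <<'E'
def go(x,y,z,th,quiet=False):
    o=manip.get_obs(); r=R.from_rotvec(o["tcp_rot"])
    c,s=np.cos(np.radians(th)),np.sin(np.radians(th))
    T=R.from_matrix(np.array([[-s,c,0],[c,s,0],[0,0,-1]]).T.T)
    # columns: tool x=( -s,c,0), y=(c,s,0), z=(0,0,-1)
    T=R.from_matrix(np.array([[-s,c,0],[c,s,0],[0,0,-1]],float).T)
    d=r.inv().apply(np.array([x,y,z])-o["position"])*100
    w=np.degrees((r.inv()*T).as_rotvec())
    print("d",d.round(2),"w",w.round(1),"| pos",np.round(o["position"],4),"F",np.round(o["wrist_force"],2),"tau",np.round(o["joint_torque"][1:3],2),"w",round(o["grip_width"],4),"ff",round(o["finger_force"],2),"t",round(o["t"],2),"tilt",np.degrees(np.arccos(-r.as_matrix()[2,2])).round(2))
E
sed -i '/\.T\.T)/d' h.py
python3 -c "
from h import *
go(.533,.028,.25,-5.5); go(.159,-.604,.3,-75.3)"
```

```text
d [ 52.25 -51.61  -5.01] w [ -0.1  -0.1 -69.8] | pos [ 0.1587 -0.6038  0.1988] F [-0.35  0.18 -0.01] tau [-44.1  -17.72] w 0.0873 ff 0.0 t 0.1 tilt 0.11
d [ 3.000e-02  1.000e-02 -1.012e+01] w [-0.1 -0.   0. ] | pos [ 0.1587 -0.6038  0.1988] F [-0.35  0.18 -0.01] tau [-44.1  -17.72] w 0.0873 ff 0.0 t 0.1 tilt 0.11
```

Request:
play_rows:
  commands:
    - {"dz": -5, "fingers": 1}
    - {"dz": -10}
    - {"dx": 4, "dy": -4, "dz": -10, "wz": -8}
    - {"dx": 8, "dy": -8, "dz": -10, "wz": -16}
    - {"dx": 12, "dy": -12, "dz": -10, "wz": -24}

```text
schema error: expected keys wx, wy, wz, dx, dy, dz, fingers
```

```bash
python3 -c "
from h import *
go(.533,.028,.2,-5.5)"
```

```text
d [ 5.225e+01 -5.160e+01 -1.000e-02] w [ -0.1  -0.1 -69.8] | pos [ 0.1587 -0.6038  0.1988] F [-0.35  0.18 -0.01] tau [-44.1  -17.72] w 0.0873 ff 0.0 t 0.1 tilt 0.11
```

Request:
play_rows:
  commands:
    - {"wx": 0, "wy": 0, "wz": 0, "dx": 0, "dy": 0, "dz": -5, "fingers": 1}
    - {"wx": 0, "wy": 0, "wz": 0, "dx": 0, "dy": 0, "dz": -10, "fingers": 1}
    - {"wx": 0, "wy": 0, "wz": -8, "dx": 4, "dy": -4, "dz": -10, "fingers": 1}
    - {"wx": 0, "wy": 0, "wz": -16, "dx": 8, "dy": -8, "dz": -10, "fingers": 1}
    - {"wx": 0, "wy": 0, "wz": -24, "dx": 12, "dy": -12, "dz": -10, "fingers": 1}

```text
t: 0.72
position: [0.2449, -0.4561, 0.2993]
tcp_rot: [-2.961, -1.047, -0.001]
wrist_force: [0.6, -0.1, 0.7]
grip_width: 0.0871
finger_force: 0.0
```

```bash
python3 -c "
from h import *
go(.533,.028,.25,-5.5)"
```

```text
d [ 52.83 -19.55   4.97] w [ -0.   -0.  -45.6] | pos [ 0.2449 -0.4561  0.2993] F [ 0.59 -0.13  0.68] tau [-32.14 -19.69] w 0.0871 ff 0.0 t 0.72 tilt 0.05
```

Request:
play_rows:
  commands:
    - {"wx": 0, "wy": 0, "wz": -9, "dx": 5.8, "dy": -2.1, "dz": 0, "fingers": 1}
    - {"wx": 0, "wy": 0, "wz": -18, "dx": 11.6, "dy": -4.2, "dz": 0, "fingers": 1}
    - {"wx": 0, "wy": 0, "wz": -27, "dx": 17.4, "dy": -6.3, "dz": 0, "fingers": 1}
    - {"wx": 0, "wy": 0, "wz": -36, "dx": 23.2, "dy": -8.4, "dz": 0, "fingers": 1}
    - {"wx": 0, "wy": 0, "wz": -45, "dx": 29, "dy": -10.5, "dz": 0, "fingers": 1}

```text
t: 1.35
position: [0.4055, -0.1927, 0.2995]
tcp_rot: [-2.335, -2.102, -0.0]
wrist_force: [0.9, -0.5, 0.8]
grip_width: 0.0869
finger_force: 0.0
```

```bash
python3 -c "
from h import *
go(.533,.028,.2,-5.5)"
```

```text
d [23.29 10.36  9.96] w [ 0.  -0.  -0.5] | pos [ 0.4055 -0.1927  0.2995] F [ 0.92 -0.5   0.79] tau [-28.86 -17.57] w 0.0869 ff 0.0 t 1.35 tilt 0.01
```

Request:
play_rows:
  commands:
    - {"wx": 0, "wy": 0, "wz": 0, "dx": 5, "dy": 2.2, "dz": 1, "fingers": 1}
    - {"wx": 0, "wy": 0, "wz": 0, "dx": 10, "dy": 4.4, "dz": 3, "fingers": 1}
    - {"wx": 0, "wy": 0, "wz": 0, "dx": 15, "dy": 6.6, "dz": 5, "fingers": 1}
    - {"wx": 0, "wy": 0, "wz": 0, "dx": 20, "dy": 8.8, "dz": 8, "fingers": 1}
    - {"wx": 0, "wy": 0, "wz": 0, "dx": 23.3, "dy": 10.4, "dz": 12, "fingers": 1}

```text
t: 1.98
position: [0.5354, 0.0277, 0.1792]
tcp_rot: [2.336, 2.097, 0.003]
wrist_force: [1.1, -0.6, 0.4]
grip_width: 0.0871
finger_force: 0.0
```

```bash
python3 -c "
from h import *
cv2.imwrite('pics/w1.png',vision.grab_frame('wrist'))
go(.533,.028,.015,-5.5)"
```

```text
d [-0.36  0.1  15.85] w [-0.4 -0.2 -0.6] | pos [0.5334 0.031  0.1735] F [ 1.19  1.85 -1.99] tau [-47.38 -18.59] w 0.0871 ff 0.0 t 2.02 tilt 0.42
```

View pics/w1.png

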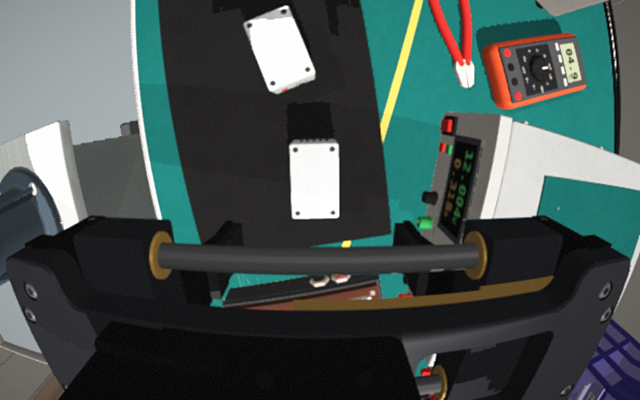

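The wrist view shows one box with its top face at (292,142) to (340,218), square to the fingers, and the middle box at (282,50). The power supply's front edge is near (450,170). I check the box position with this view and the clearance to the instruments before going down.

```bash
cat >> h.py <<'E'
def wun(px,z,o):
    i=vision.camera_info("wrist"); K=np.array(i["mtx"]); M=np.array(i["mount"])
    px=np.atleast_2d(px).astype(float); v=(px-[K[0,2],K[1,2]])/[K[0,0],K[1,1]]
    t=np.linalg.norm(v,axis=1,keepdims=True); d=np.c_[v/t*np.sin(t),np.cos(t)]
    r=R.from_rotvec(o["tcp_rot"]); O=r.apply(M[:3,3])+o["position"]; d=r.apply(d@M[:3,:3].T)
    return O+d*((z-O[2])/d[:,2])[:,None]
E
python3 - <<'E'
from h import *
o=manip.get_obs(); f=vision.grab_frame('wrist')
hsv=cv2.cvtColor(f,cv2.COLOR_BGR2HSV); m=((hsv[...,2]>170)&(hsv[...,1]<50)).astype(np.uint8)
lab=cv2.connectedComponents(m)[1]
for s in((315,181),(282,50)):
    L=lab[s[1],s[0]]
    if not L: print("none");continue
    cs=cv2.findContours((lab==L).astype(np.uint8),0,1)[0][0]
    q=cv2.approxPolyDP(cs,6,True)[:,0]; print(q.tolist())
    w=wun(cs[:,0],.054,o)[:,:2]; rc=cv2.minAreaRect((w*1000).astype(np.float32)); print("rect mm",rc)
print("psu",unproj("top",[[408,160],[505,178],[410,145]],.0).round(3).tolist(),"brown",unproj("top",[[470,185],[484,250]],.05).round(3).tolist())
go(.533,.028,.015,-5.5)
E
```

```text
[[340, 147], [293, 149], [295, 222], [342, 220]]
rect mm ((532.0828857421875, 28.745786666870117), (79.15306091308594, 49.49235916137695), 84.92379760742188)
[[290, 7], [249, 30], [278, 95], [318, 76]]
rect mm ((511.6967468261719, 168.31353759765625), (49.806705474853516, 83.69419860839844), 14.698421478271484)
psu [[0.698, 0.068, 0.0], [0.628, -0.222, 0.0], [0.747, 0.057, 0.0]] brown [[0.598, -0.092, 0.05], [0.409, -0.107, 0.05]]
d [-0.1   0.28 16.01] w [-0.5 -0.1 -0.5] | pos [0.5318 0.0289 0.1752] F [-0.55 -0.84 -0.12] tau [-36.8  -16.18] w 0.087 ff 0.0 t 2.08 tilt 0.52
```

Request:
play_rows:
  commands:
    - {"wx": -0.5, "wy": 0, "wz": 0, "dx": 0, "dy": 0, "dz": 4, "fingers": 1}
    - {"wx": -0.5, "wy": 0, "wz": 0, "dx": 0, "dy": 0, "dz": 8, "fingers": 1}
    - {"wx": -0.5, "wy": 0, "wz": 0, "dx": 0, "dy": 0, "dz": 12, "fingers": 1}
    - {"wx": -0.5, "wy": 0, "wz": 0, "dx": 0, "dy": 0, "dz": 14.5, "fingers": 1}
    - {"wx": -0.5, "wy": 0, "wz": 0, "dx": 0, "dy": 0, "dz": 15.7, "fingers": 1}
  squeeze: 20

```text
t: 2.7
position: [0.5332, 0.0248, 0.022]
tcp_rot: [2.337, 2.092, 0.007]
wrist_force: [0.8, -0.2, -0.0]
grip_width: 0.0871
finger_force: 0.0
```

Request:
play_rows:
  commands:
    - {"wx": 0, "wy": 0, "wz": 0, "dx": 0, "dy": 0, "dz": 0, "fingers": 0.3}
    - {"wx": 0, "wy": 0, "wz": 0, "dx": 0, "dy": 0, "dz": 0, "fingers": 0}
    - {"wx": 0, "wy": 0, "wz": 0, "dx": 0, "dy": 0, "dz": 0, "fingers": -0.3}
    - {"wx": 0, "wy": 0, "wz": 0, "dx": 0, "dy": 0, "dz": 0, "fingers": -0.5}
    - {"wx": 0, "wy": 0, "wz": 0, "dx": 0, "dy": 0, "dz": 0, "fingers": -0.5}
  squeeze: 20

```text
t: 3.32
position: [0.5335, 0.0257, 0.0231]
tcp_rot: [2.335, 2.093, 0.009]
wrist_force: [-2.0, -0.3, 3.9]
grip_width: 0.0498
finger_force: 20.0
```

```bash
python3 -c "
from h import *
go(.533,.028,.015,-5.5)"
```

```text
d [ 0.22 -0.08  0.81] w [ 0.5  0.  -0.8] | pos [0.5335 0.0257 0.0231] F [-1.97 -0.34  3.94] tau [-39.34  -8.63] w 0.0498 ff 19.97 t 3.33 tilt 0.47
```

Request:
play_rows:
  commands:
    - {"wx": 0.5, "wy": 0, "wz": 0, "dx": 0, "dy": 0, "dz": -1, "fingers": -0.5}
    - {"wx": 0.5, "wy": 0, "wz": 0, "dx": 0, "dy": 0, "dz": -2, "fingers": -0.5}
    - {"wx": 0.5, "wy": 0, "wz": 0, "dx": 0, "dy": 0, "dz": -3, "fingers": -0.5}
    - {"wx": 0.5, "wy": 0, "wz": 0, "dx": 0, "dy": 0, "dz": -3, "fingers": -0.5}
    - {"wx": 0.5, "wy": 0, "wz": 0, "dx": 0, "dy": 0, "dz": -3, "fingers": -0.5}

```text
t: 3.95
position: [0.5335, 0.0256, 0.0527]
tcp_rot: [-2.34, -2.096, 0.0]
wrist_force: [0.2, -0.0, -2.1]
grip_width: 0.05
finger_force: 19.9
```

Request:
play_rows:
  commands:
    - {"wx": 0, "wy": 0, "wz": 0, "dx": 0, "dy": 0, "dz": 0, "fingers": -0.5}
    - {"wx": 0, "wy": 0, "wz": 0, "dx": 0, "dy": 0, "dz": 0, "fingers": -0.5}
    - {"wx": 0, "wy": 0, "wz": 0, "dx": 0, "dy": 0, "dz": 0, "fingers": -0.5}

```text
t: 4.32
position: [0.5334, 0.0256, 0.0524]
tcp_rot: [-2.34, -2.096, 0.001]
wrist_force: [0.3, -0.5, -1.6]
grip_width: 0.0495
finger_force: 19.9
```

```bash
python3 -c "
from h import *
go(.533,.028,.024,-5.5)"
```

```text
d [ 0.23 -0.07  2.84] w [-0.  -0.  -0.8] | pos [0.5334 0.0256 0.0524] F [ 0.27 -0.52 -1.57] tau [-41.46 -10.03] w 0.0495 ff 19.95 t 4.33 tilt 0.03
```

It reads about −1.6 to −2.1 N, so this is a light one. I set it down and release it.

Request:
play_rows:
  commands:
    - {"wx": 0, "wy": 0, "wz": 0, "dx": 0, "dy": 0, "dz": 1, "fingers": -0.5}
    - {"wx": 0, "wy": 0, "wz": 0, "dx": 0, "dy": 0, "dz": 2, "fingers": -0.5}
    - {"wx": 0, "wy": 0, "wz": 0, "dx": 0, "dy": 0, "dz": 2.7, "fingers": -0.5}
    - {"wx": 0, "wy": 0, "wz": 0, "dx": 0, "dy": 0, "dz": 2.9, "fingers": -0.5}
    - {"wx": 0, "wy": 0, "wz": 0, "dx": 0, "dy": 0, "dz": 2.9, "fingers": -0.5}

```text
t: 4.95
position: [0.5336, 0.0256, 0.0236]
tcp_rot: [-2.34, -2.096, -0.0]
wrist_force: [0.0, -0.2, -2.0]
grip_width: 0.0499
finger_force: 19.9
```

Request:
play_rows:
  commands:
    - {"wx": 0, "wy": 0, "wz": 0, "dx": 0, "dy": 0, "dz": 0, "fingers": 0.3}
    - {"wx": 0, "wy": 0, "wz": 0, "dx": 0, "dy": 0, "dz": 0, "fingers": 0.7}
    - {"wx": 0, "wy": 0, "wz": 0, "dx": 0, "dy": 0, "dz": 0, "fingers": 1}
    - {"wx": 0, "wy": 0, "wz": 0, "dx": 0, "dy": 0, "dz": 0, "fingers": 1}

```text
t: 5.45
position: [0.5337, 0.0256, 0.0237]
tcp_rot: [2.34, 2.096, 0.0]
wrist_force: [0.2, 0.0, -0.5]
grip_width: 0.0788
finger_force: 0.0
```

```bash
python3 -c "
from h import *
go(.533,.028,.15,-5.5);go(.512,.168,.15,13.5)"
```

```text
d [  0.23  -0.1  -12.63] w [ 0.   0.  -0.8] | pos [0.5337 0.0256 0.0237] F [ 0.25  0.05 -0.49] tau [-41.35  -8.42] w 0.0788 ff 0.0 t 5.45 tilt 0.02
d [ 13.92  -3.72 -12.63] w [  0.    0.  -19.8] | pos [0.5337 0.0256 0.0237] F [ 0.25  0.05 -0.49] tau [-41.35  -8.42] w 0.0788 ff 0.0 t 5.45 tilt 0.02
```

Request:
play_rows:
  commands:
    - {"wx": 0, "wy": 0, "wz": 0, "dx": 0, "dy": 0, "dz": -4, "fingers": 1}
    - {"wx": 0, "wy": 0, "wz": 0, "dx": 0, "dy": 0, "dz": -9, "fingers": 1}
    - {"wx": 0, "wy": 0, "wz": -6, "dx": 4.5, "dy": -1.2, "dz": -12, "fingers": 1}
    - {"wx": 0, "wy": 0, "wz": -13, "dx": 9, "dy": -2.4, "dz": -12, "fingers": 1}
    - {"wx": 0, "wy": 0, "wz": -19.8, "dx": 13.9, "dy": -3.7, "dz": -12, "fingers": 1}

```text
t: 6.08
position: [0.5122, 0.1689, 0.1445]
tcp_rot: [1.94, 2.469, 0.002]
wrist_force: [-0.5, 1.2, -0.1]
grip_width: 0.087
finger_force: 0.0
```

Request:
play_rows:
  commands:
    - {"wx": 0, "wy": 0, "wz": 0, "dx": 0, "dy": 0, "dz": 0, "fingers": 1}

```text
t: 6.2
position: [0.5108, 0.1708, 0.1438]
tcp_rot: [-1.938, -2.472, -0.0]
wrist_force: [-0.3, -0.8, -0.6]
grip_width: 0.0868
finger_force: 0.0
```

```bash
python3 - <<'E'
from h import *
top=vision.grab_frame('top'); o=manip.get_obs(); f=vision.grab_frame('wrist'); cv2.imwrite('pics/w2.png',f)
cv2.imwrite('pics/top2.png',cv2.resize(top[130:300,270:500],None,fx=3,fy=3))
go(.512,.168,.02,14)
E
```

```text
d [ 0.    0.02 12.36] w [-0.   0.  -0.4] | pos [0.5118 0.168  0.1436] F [-1.25 -1.11  0.18] tau [-38.63 -13.85] w 0.0873 ff 0.0 t 6.3 tilt 0.03
```

View pics/w2.png

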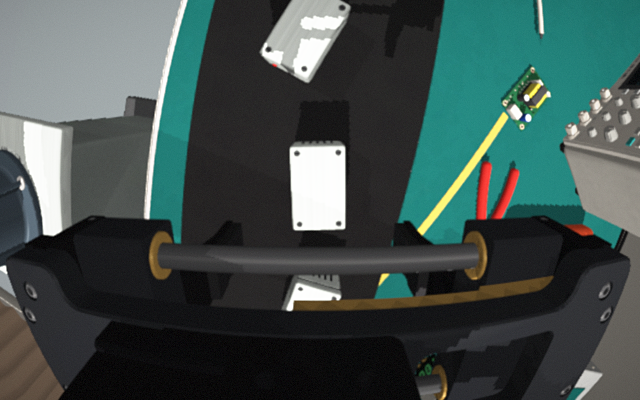

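The middle box, top face at (291,143) to (345,230), is centred and square to the fingers. The first box stands upright behind, at (313,293), and the third is at (305,35). I go down.

Request:
play_rows:
  commands:
    - {"wx": 0, "wy": 0, "wz": -0.4, "dx": 0, "dy": 0, "dz": 4, "fingers": 1}
    - {"wx": 0, "wy": 0, "wz": -0.4, "dx": 0, "dy": 0, "dz": 8, "fingers": 1}
    - {"wx": 0, "wy": 0, "wz": -0.4, "dx": 0, "dy": 0, "dz": 11, "fingers": 1}
    - {"wx": 0, "wy": 0, "wz": -0.4, "dx": 0, "dy": 0, "dz": 12.4, "fingers": 1}
    - {"wx": 0, "wy": 0, "wz": -0.4, "dx": 0, "dy": 0, "dz": 12.4, "fingers": 1}

```text
t: 6.92
position: [0.5119, 0.1669, 0.019]
tcp_rot: [-1.937, -2.472, 0.002]
wrist_force: [0.0, 0.2, 0.7]
grip_width: 0.087
finger_force: 0.0
```

Request:
play_rows:
  commands:
    - {"wx": 0, "wy": 0, "wz": 0, "dx": 0, "dy": 0, "dz": 0, "fingers": 0.3}
    - {"wx": 0, "wy": 0, "wz": 0, "dx": 0, "dy": 0, "dz": 0, "fingers": 0}
    - {"wx": 0, "wy": 0, "wz": 0, "dx": 0, "dy": 0, "dz": 0, "fingers": -0.3}
    - {"wx": 0, "wy": 0, "wz": 0, "dx": 0, "dy": 0, "dz": 0, "fingers": -0.5}
    - {"wx": 0, "wy": 0, "wz": 0, "dx": 0, "dy": 0, "dz": 0, "fingers": -0.5}
  squeeze: 25

```text
t: 7.55
position: [0.5121, 0.1679, 0.02]
tcp_rot: [1.936, 2.474, 0.0]
wrist_force: [-0.5, 0.1, 2.8]
grip_width: 0.0499
finger_force: 24.9
```

Request:
play_rows:
  commands:
    - {"wx": 0, "wy": 0, "wz": 0, "dx": 0, "dy": 0, "dz": -1, "fingers": -0.5}
    - {"wx": 0, "wy": 0, "wz": 0, "dx": 0, "dy": 0, "dz": -2, "fingers": -0.5}
    - {"wx": 0, "wy": 0, "wz": 0, "dx": 0, "dy": 0, "dz": -3, "fingers": -0.5}
    - {"wx": 0, "wy": 0, "wz": 0, "dx": 0, "dy": 0, "dz": -3, "fingers": -0.5}
    - {"wx": 0, "wy": 0, "wz": 0, "dx": 0, "dy": 0, "dz": -3, "fingers": -0.5}

```text
t: 8.18
position: [0.5119, 0.1678, 0.0497]
tcp_rot: [1.936, 2.474, 0.0]
wrist_force: [0.3, -0.2, -1.8]
grip_width: 0.0496
finger_force: 24.9
```

Request:
play_rows:
  commands:
    - {"wx": 0, "wy": 0, "wz": 0, "dx": 0, "dy": 0, "dz": 0, "fingers": -0.5}
    - {"wx": 0, "wy": 0, "wz": 0, "dx": 0, "dy": 0, "dz": 0, "fingers": -0.5}
    - {"wx": 0, "wy": 0, "wz": 0, "dx": 0, "dy": 0, "dz": 0, "fingers": -0.5}

```text
t: 8.55
position: [0.5119, 0.1678, 0.0494]
tcp_rot: [-1.936, -2.474, 0.001]
wrist_force: [-0.1, 1.2, -2.2]
grip_width: 0.0495
finger_force: 24.9
```

```bash
python3 -c "
from h import *
go(.512,.168,.02,14)"
```

```text
d [0.02 0.02 2.94] w [-0.  -0.  -0.1] | pos [0.5119 0.1678 0.0494] F [-0.14  1.23 -2.16] tau [-41.8  -10.02] w 0.0495 ff 24.93 t 8.55 tilt 0.03
```

About −2 N, so this one is light too. I set it down and go to the third.

Request:
play_rows:
  commands:
    - {"wx": 0, "wy": 0, "wz": 0, "dx": 0, "dy": 0, "dz": 1, "fingers": -0.5}
    - {"wx": 0, "wy": 0, "wz": 0, "dx": 0, "dy": 0, "dz": 2, "fingers": -0.5}
    - {"wx": 0, "wy": 0, "wz": 0, "dx": 0, "dy": 0, "dz": 2.7, "fingers": -0.5}
    - {"wx": 0, "wy": 0, "wz": 0, "dx": 0, "dy": 0, "dz": 2.95, "fingers": -0.5}
    - {"wx": 0, "wy": 0, "wz": 0, "dx": 0, "dy": 0, "dz": 2.95, "fingers": -0.5}

```text
t: 9.18
position: [0.512, 0.1678, 0.0201]
tcp_rot: [1.936, 2.474, 0.0]
wrist_force: [0.4, 0.0, -1.2]
grip_width: 0.0499
finger_force: 24.9
```

Request:
play_rows:
  commands:
    - {"wx": 0, "wy": 0, "wz": 0, "dx": 0, "dy": 0, "dz": 0, "fingers": 0.3}
    - {"wx": 0, "wy": 0, "wz": 0, "dx": 0, "dy": 0, "dz": 0, "fingers": 0.7}
    - {"wx": 0, "wy": 0, "wz": 0, "dx": 0, "dy": 0, "dz": 0, "fingers": 1}
    - {"wx": 0, "wy": 0, "wz": 0, "dx": 0, "dy": 0, "dz": 0, "fingers": 1}

```text
t: 9.68
position: [0.5121, 0.1678, 0.0202]
tcp_rot: [1.936, 2.474, 0.0]
wrist_force: [-0.8, 0.1, 0.3]
grip_width: 0.0787
finger_force: 0.0
```

```bash
python3 -c "
from h import *
go(.465,.309,.14,-15.7)"
```

```text
d [ 14.83  -1.18 -11.98] w [ 0.  -0.  29.6] | pos [0.5121 0.1678 0.0202] F [-0.84  0.07  0.28] tau [-41.75  -8.43] w 0.0787 ff 0.0 t 9.68 tilt 0.01
```

Request:
play_rows:
  commands:
    - {"wx": 0, "wy": 0, "wz": 0, "dx": 0, "dy": 0, "dz": -4, "fingers": 1}
    - {"wx": 0, "wy": 0, "wz": 0, "dx": 0, "dy": 0, "dz": -9, "fingers": 1}
    - {"wx": 0, "wy": 0, "wz": 10, "dx": 4.5, "dy": -0.4, "dz": -12, "fingers": 1}
    - {"wx": 0, "wy": 0, "wz": 20, "dx": 9.5, "dy": -0.8, "dz": -12, "fingers": 1}
    - {"wx": 0, "wy": 0, "wz": 29.6, "dx": 14.8, "dy": -1.2, "dz": -12, "fingers": 1}

```text
t: 10.3
position: [0.4648, 0.3098, 0.1411]
tcp_rot: [2.51, 1.889, 0.003]
wrist_force: [0.1, -1.3, -0.3]
grip_width: 0.0871
finger_force: 0.0
```

Request:
play_rows:
  commands:
    - {"wx": 0, "wy": 0, "wz": 0, "dx": 0, "dy": 0, "dz": 0, "fingers": 1}
    - {"wx": 0, "wy": 0, "wz": 0, "dx": 0, "dy": 0, "dz": 0, "fingers": 1}

```text
t: 10.55
position: [0.4646, 0.3083, 0.14]
tcp_rot: [2.502, 1.9, -0.001]
wrist_force: [-0.7, 0.2, -0.6]
grip_width: 0.0871
finger_force: 0.0
```

```bash
python3 - <<'E'
from h import *
o=manip.get_obs(); f=vision.grab_frame('wrist'); cv2.imwrite('pics/w3.png',f)
hsv=cv2.cvtColor(f,cv2.COLOR_BGR2HSV); m=((hsv[...,2]>170)&(hsv[...,1]<50)).astype(np.uint8)
n,lab,st,ce=cv2.connectedComponentsWithStats(m)
L=lab[180,315]; cs=cv2.findContours((lab==L).astype(np.uint8),0,1)[0][0]
print(cv2.minAreaRect((wun(cs[:,0],.054,o)[:,:2]*1000).astype(np.float32)),st[L])
go(.465,.309,.02,-15.7)
E
```

```text
((465.4337158203125, 312.2828674316406), (83.68350982666016, 50.80972671508789), 73.71442413330078) [ 290  141   57   90 4918]
d [ 0.13 -0.03 12.  ] w [-0.  0.  0.] | pos [0.4649 0.3077 0.14  ] F [ 0.68 -0.35 -0.62] tau [-40.17 -14.29] w 0.0869 ff 0.0 t 10.6 tilt 0.04
```

View pics/w3.png

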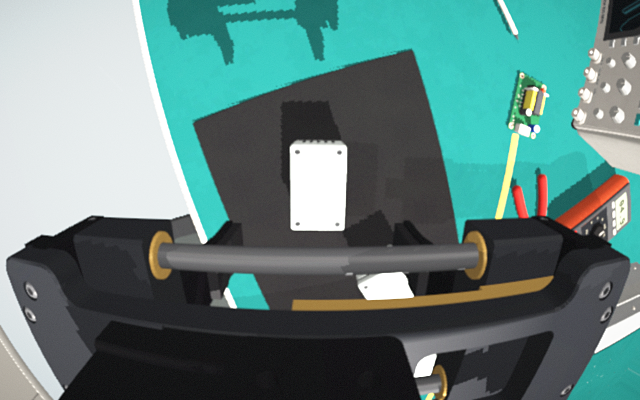

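The third box, top face at (291,142) to (346,230), is centred between the fingers. The middle box stands upright behind, at (388,287). I go down and grip.

Request:
play_rows:
  commands:
    - {"wx": 0, "wy": 0, "wz": 0, "dx": 0.2, "dy": 0, "dz": 4, "fingers": 1}
    - {"wx": 0, "wy": 0, "wz": 0, "dx": 0.2, "dy": 0, "dz": 8, "fingers": 1}
    - {"wx": 0, "wy": 0, "wz": 0, "dx": 0.2, "dy": 0, "dz": 11, "fingers": 1}
    - {"wx": 0, "wy": 0, "wz": 0, "dx": 0.2, "dy": 0, "dz": 12.1, "fingers": 1}
    - {"wx": 0, "wy": 0, "wz": 0, "dx": 0.2, "dy": 0, "dz": 12.1, "fingers": 1}

```text
t: 11.22
position: [0.4656, 0.3096, 0.0188]
tcp_rot: [-2.505, -1.896, 0.002]
wrist_force: [0.9, 0.5, 0.7]
grip_width: 0.0869
finger_force: 0.0
```

Request:
play_rows:
  commands:
    - {"wx": 0, "wy": 0, "wz": 0, "dx": 0, "dy": 0, "dz": 0, "fingers": 0.3}
    - {"wx": 0, "wy": 0, "wz": 0, "dx": 0, "dy": 0, "dz": 0, "fingers": 0}
    - {"wx": 0, "wy": 0, "wz": 0, "dx": 0, "dy": 0, "dz": 0, "fingers": -0.3}
    - {"wx": 0, "wy": 0, "wz": 0, "dx": 0, "dy": 0, "dz": 0, "fingers": -0.5}
    - {"wx": 0, "wy": 0, "wz": 0, "dx": 0, "dy": 0, "dz": 0, "fingers": -0.5}
  squeeze: 40

```text
t: 11.85
position: [0.4653, 0.3106, 0.0194]
tcp_rot: [-2.504, -1.898, -0.0]
wrist_force: [-0.1, 0.6, 2.6]
grip_width: 0.0498
finger_force: 40.0
```

Request:
play_rows:
  commands:
    - {"wx": 0, "wy": 0, "wz": 0, "dx": 0, "dy": 0, "dz": -1, "fingers": -0.5}
    - {"wx": 0, "wy": 0, "wz": 0, "dx": 0, "dy": 0, "dz": -2, "fingers": -0.5}
    - {"wx": 0, "wy": 0, "wz": 0, "dx": 0, "dy": 0, "dz": -3, "fingers": -0.5}
    - {"wx": 0, "wy": 0, "wz": 0, "dx": 0, "dy": 0, "dz": -3, "fingers": -0.5}
    - {"wx": 0, "wy": 0, "wz": 0, "dx": 0, "dy": 0, "dz": -3, "fingers": -0.5}

```text
t: 12.48
position: [0.4652, 0.3105, 0.0492]
tcp_rot: [-2.504, -1.898, 0.0]
wrist_force: [0.2, 0.6, -5.0]
grip_width: 0.0495
finger_force: 40.0
```

Request:
play_rows:
  commands:
    - {"wx": 0, "wy": 0, "wz": 0, "dx": 0, "dy": 0, "dz": 0, "fingers": -0.5}
    - {"wx": 0, "wy": 0, "wz": 0, "dx": 0, "dy": 0, "dz": 0, "fingers": -0.5}
    - {"wx": 0, "wy": 0, "wz": 0, "dx": 0, "dy": 0, "dz": 0, "fingers": -0.5}

```text
t: 12.85
position: [0.4652, 0.3105, 0.0489]
tcp_rot: [-2.504, -1.897, 0.001]
wrist_force: [0.6, 0.6, -4.1]
grip_width: 0.0496
finger_force: 40.0
```

```bash
python3 -c "
from h import *
go(.465,.309,.166,-15.7)"
```

```text
d [-1.500e-01  1.000e-02 -1.171e+01] w [-0.  0.  0.] | pos [0.4652 0.3105 0.0489] F [ 0.63  0.6  -4.1 ] tau [-44.91 -11.32] w 0.0496 ff 39.97 t 12.85 tilt 0.02
```

It reads −4.1 to −5.0 N, so this is the heavy one. I lift it to 15 cm.

Request:
play_rows:
  commands:
    - {"wx": 0, "wy": 0, "wz": 0, "dx": 0, "dy": 0, "dz": -3, "fingers": -0.5}
    - {"wx": 0, "wy": 0, "wz": 0, "dx": 0, "dy": 0, "dz": -6, "fingers": -0.5}
    - {"wx": 0, "wy": 0, "wz": 0, "dx": 0, "dy": 0, "dz": -9, "fingers": -0.5}
    - {"wx": 0, "wy": 0, "wz": 0, "dx": 0, "dy": 0, "dz": -11, "fingers": -0.5}
    - {"wx": 0, "wy": 0, "wz": 0, "dx": 0, "dy": 0, "dz": -12, "fingers": -0.5}

```text
t: 13.48
position: [0.4656, 0.3107, 0.1702]
tcp_rot: [2.503, 1.897, 0.003]
wrist_force: [0.6, -0.7, -4.5]
grip_width: 0.0495
finger_force: 40.0
```

Request:
play_rows:
  commands:
    - {"wx": 0, "wy": 0, "wz": 0, "dx": 0, "dy": 0, "dz": 0, "fingers": -0.5}
    - {"wx": 0, "wy": 0, "wz": 0, "dx": 0, "dy": 0, "dz": 0, "fingers": -0.5}
    - {"wx": 0, "wy": 0, "wz": 0, "dx": 0, "dy": 0, "dz": 0, "fingers": -0.5}
    - {"wx": 0, "wy": 0, "wz": 0, "dx": 0, "dy": 0, "dz": 0, "fingers": -0.5}
    - {"wx": 0, "wy": 0, "wz": 0, "dx": 0, "dy": 0, "dz": 0, "fingers": -0.5}

```text
t: 14.1
position: [0.4652, 0.3105, 0.1688]
tcp_rot: [-2.504, -1.897, 0.001]
wrist_force: [-0.1, 0.5, -5.2]
grip_width: 0.0497
finger_force: 40.0
```

```bash
python3 - <<'E'
from h import *
cv2.imwrite('pics/sc4.png',cv2.resize(vision.grab_frame('scene')[120:290,250:490],None,fx=3,fy=3,interpolation=cv2.INTER_CUBIC))
go(.465,.309,.166,-15.7)
E
```

```text
d [-0.15  0.01  0.29] w [-0.  0.  0.] | pos [0.4653 0.3105 0.1689] F [-0.06 -0.33 -4.74] tau [-41.88 -16.66] w 0.0498 ff 39.97 t 14.15 tilt 0.02
```

View pics/sc4.png

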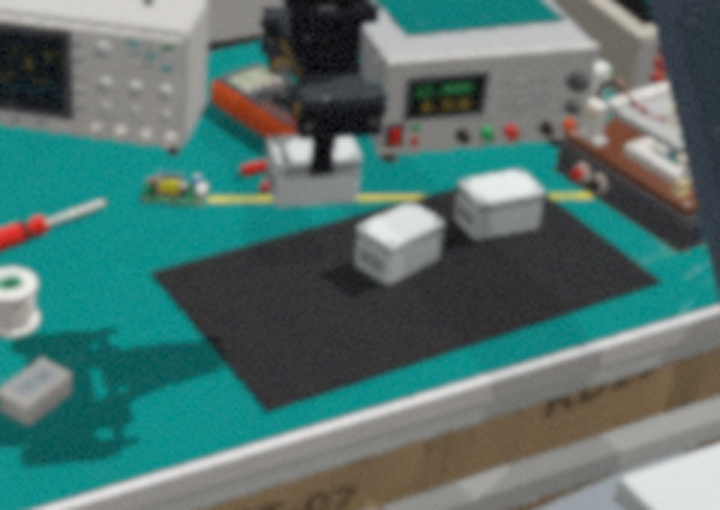

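The heavy box hangs level in the gripper at (315,172). The two light ones stand upright on the mat at (400,243) and (500,205). The board at (175,188) and the cutters look untouched, so I hand it in.

```bash
python3 -c "
from station import manip
print(manip.finish_job())"
```

```text
the job is handed in; nothing more can be done
None
```

The heavy enclosure, at the far left (+y) end of the mat, pulled about 4–5 N on the wrist against about 2 N for the others; it is held level and still about 15 cm above the mat, both light ones stand upright on it, and the job is handed in, though no verdict came back.

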